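# Put the slim battery pack on charge through the dust flap

### The job

Put the slim battery pack on charge: stand it over the bay of the charging station the right way round, feed it down through the spring flap, and press it on down until it is fully home on the sprung contacts at the bottom and the flap has shut over it. The bottom cannot be seen, so feel for it and stop there: the contacts bend if they are pressed with more than 20 N. Leave the other things on the bench where they are.

Things in the scene. Friction and masses are not known exactly. Their poses are not given: they have to be found in the camera images.
- pack_center (a point): centre of the slim battery pack (36 mm above its foot): an upright black slab 58 mm (x) by 32 mm (y) by 72 mm tall, about 0.2 kg, standing on its foot on the bench. A vertical key rib, 10 mm wide, 5 mm proud, runs up the middle of its +x narrow face. The lowest 5 mm are 3 mm smaller all round. x points to the rib, z up
- charger: charging station bolted to the bench: a grey bay tower 90 mm wide (y), 90 mm long (x), open at the top, rim 129 mm above the bench (its two side cheeks 4 mm lower); behind it at +x, out to x = 114 mm, a lower power unit 92 mm wide and 82 mm high. Origin on the bench under the centre of the bay, x towards the power unit, z up
- bay_mouth (a point): centre of the bay's mouth, level with the rim. The mouth is 58 mm in y and 61 mm in x with bevelled lips at both x ends (1.5 mm of play for the pack at each end), and has a keyway 14 mm wide and 6 mm deep in its +x wall: the pack goes in only with its rib towards the power unit. x and z as the station. 5 mm below the rim the two leaves of the flap close the bay
- sleeve_mouth (a point): inside the bay, 41 mm below the rim: here the side walls have funnelled in to a sleeve 35 mm wide in y. Sprung side grips 42 to 64 mm below the rim hold the pack once its foot has slid between them. Home, the pack's top lies 31 to 45 mm below the rim: the contact carriage is locked at a different height each time, unseen. Pushing down takes 4 to 10 N until the pack bottoms and the force climbs steeply
- leaf_left (a joint): the +y leaf of the spring flap, an aluminium plate 58 mm by 9 mm with a hinged, lightly sprung black rubber lip 18.5 mm wide along its free edge, hinged along the +y side of the bay at y = +28 mm: 0 rad = shut (level), positive swung down into the bay (1.55 at most), negative swung up; its spring brings it back to shut when nothing is in its way. Both together take 1 to 4 N to push open
- leaf_right (a joint): the -y leaf of the spring flap, the mirror image of the other (hinge at y = -28 mm): 0 rad = shut (level), positive swung down into the bay, negative swung up
- contacts (a joint): the sprung contact block at the bottom of the bay: 0 m = up and free, 0.006 m = pressed all the way down onto its stop, which is where the pack is home. It needs only 1 to 3 N
- spray_can: white spray can with a blue band and a cap, 52 mm across, 150 mm tall; not needed. Origin at the centre of its underside, z up
- mic_head: chrome ribbed microphone head, 60 mm across, 83 mm tall; not needed. Origin at the centre of its underside
- big_pack: wide flat battery pack, 115 by 74 by 62 mm, lying; does not belong in this station. Origin at the centre of its underside
- jar: glass jar with a steel lid, 66 mm across, 70 mm tall; not needed. Origin at the centre of its underside
- screwdriver: screwdriver with a black handle, 200 mm long, lying in front of the station; not needed. Origin under its middle, x along it to the tip
- wrench: steel wrench, 180 mm long, lying; not needed. Origin under its middle, x along it
- hammer: hammer, 260 mm long, lying beyond the station; not needed. Origin under its middle, x along it to the head
Mind the look-alikes: they are no part of the job. Leave any green or red look-alike of the part that bears pack_center alone.

How it is judged:
On the way, in this order (a step that is already met when the one before it is completed fails the run):
1. the pack's foot has been fed through the flap into the sleeve, rib towards the power unit (z of pack_center in the frame of charger below 0.127 m and x of pack_center in the frame of charger between -0.004 and 0.004 m and y of pack_center in the frame of charger between -0.006 and 0.006 m and angle between pack_center's own z axis and vertical below 0.25 rad), for 0.1 s.
2. the pack presses the contacts home (value of joint contacts above 0.005 m), for 0.1 s.
At the end, for the whole second after the job is handed in: The pack stands upright (within 0.08 rad) and at rest in the sleeve of the bay, centred within 5 mm, holding the contacts at least 5 mm of their 6 mm down, and both leaves of the flap are shut over it (level within 0.08 rad) (value of joint contacts above 0.005 m and horizontal distance between pack_center and charger below 0.005 m and z of pack_center in the frame of charger below 0.066 m and angle between pack_center's own z axis and vertical below 0.08 rad and linear speed of pack below 0.01 m/s and value of joint leaf_left between -0.08 and 0.08 rad and value of joint leaf_right between -0.08 and 0.08 rad); the robot touches nothing.
It fails at once if the pack presses on the contacts with more than 20 N (contact force between pack and contacts above 20 N).
It fails at once if the pack is forced against the station (all its contacts with bay, flap, side grips and contact block added up) with more than 50 N (contact force between pack and charger above 50 N).
It fails at once if another thing on the bench is shifted by more than 3 cm (distance of any of spray_can, mic_head, big_pack, jar, screwdriver, wrench, hammer from where it was at the start of the episode above 0.03 m).
It also fails if it takes over 56 s, if anything falls off the work surface, if the arm or the gripper's body presses on something with over 40 N, if the wrist force passes 120 N, or if a joint passes its speed limit or range.

### The arm

A 7-joint arm with a two-finger parallel gripper is mounted at the origin on the work surface. World frame = base frame: x ahead of the robot, y to its left, z up, the work surface at z = 0. Lengths are in m, angles in rad, forces in N, time in s.
With the tool pointing down it reaches from about 0.35 to 0.775 m from the base axis. Payload 3.1 kg.
Tool frame: the origin (TCP) lies between the finger pads; the fingertips stand 11 mm ahead of it and the grasp point (between the pads) lies 8 mm behind it; z points along the fingers, y is the line along which they close (so a half turn about z gives the same grasp; the last joint's range is limited). The gripper opens to 85 mm and grips with 20 to 120 N. Pads are 22 mm wide; open, the fingers measure 114 mm over their backs; the gripper's body (76 mm by 85 mm) begins 54 mm behind the grasp point. The pads swing forward as they close: fully open they stand 13 mm farther back than shut.
Start: joints at [-1.189, 0.311, 0.014, 1.512, -0.004, 1.319, -0.027], TCP at [0.226, 0.501, 0.242] pointing down, gripper open.
Joint ranges: [-2.7, 2.7], [-0.3, 1.91], [-1.27, 1.3], [0.12, 2.57], [-1.44, 4.58], [0.2, 2.03], [-3.05, 3.05]. Speed limits (rad/s): [2.79, 2.79, 3.14, 3.14, 3.14, 3.14, 3.14].

### API

Orientations are given as a unit quaternion [x, y, z, w].
In Python, from plant import * gives the robot as it stands. The module is installed in compiled form; this text tells all that it offers. Calls block until the motion is done:
- move_ptp(position, orientation): joint-space move of the TCP to a pose.
- move_straight(position, rate=0.15, attitude=None, guard=None): straight line of the TCP; attitude=None keeps the orientation; rate is the mean speed in m/s. With guard (N) it stops when the force on the tool has changed by that much, and returns True; else False.
- goto_joints(angles): joint-space move.
- move_gripper(opening, strength=None): finger opening in m; strength is the grip in N (None keeps the last); returns when the fingers have stopped.
- pause(seconds).
- inverse_kinematics(position, orientation): joint angles nearest the present ones, or None.
- get_image(name): name is "scene" or "top"; returns the picture (420x560x3 uint8, red, green, blue); there is no depth.
- camera_params(name): a dict with "camera_matrix" (3x3 intrinsics, pixels), "R" (3x3) and "t" (3): a world point X has camera coordinates R X + t. Camera axes: x right, y down, z forward; pixel columns grow to the right and rows downward; lengths in m; the calibration is good to about 2 mm. A picture is of the moment at which its call begins. camera_params takes no time and is no camera call.
A pose or a line that the arm cannot do raises Unreachable and nothing moves.
- sign_off(): hands the job in; it is judged then, once.
Trained networks look in the newest picture that a camera, given by its name, has taken for a name from the list of things; names that differ only in an ending like _2 or _b are one class to them, and where a whole thing is asked for, a point or a joint stands for the part that bears it (a point fixed in the world has none). Each returns a list of dicts, best first, with "conf" (0 to 1); they miss things now and then, are a little off and sometimes report something else, mostly with a low value. They report only what shows in the picture. A call takes as long as a camera call. They do not tell look-alikes from the thing itself.
- look_for(target, camera): "location" ([x, y, z] in m, in world coordinates, good to about 4 mm: the middle of the surface that is visible of it).
- silhouettes(target, camera): "mask" (420x560 bool, what is visible of it).
Readings, each from a call of its own:
- get_t(): time.
- get_qpos(): joint angles.
- get_dq(): joint speeds.
- get_effort(): joint torques, N m.
- get_eef_pos(): TCP position.
- get_tcp_rot(): TCP orientation.
- get_contact_force(): force on the tool from outside, world axes, zero at the start.
- get_wrist_torque(): the same for the moment, N m.
- get_finger_gap(): finger opening in m.
- get_grasp_force(): force on a finger pad.
Only numpy, scipy, OpenCV 4.12 (cv2) and the standard library are available. Lean on these libraries where they do the work, as an engineer would, in place of code of your own. Each camera call takes 0.05 s, during which the arm holds its last target. There are 200 camera calls.

## Working session

There is one attempt and no reset: what is moved stays moved. The work goes in short steps, each a Python script; the robot and the scene stay as the last script left them, time stands still between calls to the robot, and variables do not carry over. Pictures are saved under pics/ and viewed, at most 10 in all, crops included, and the job is handed in when it is done.

```bash
mkdir -p pics; python3 - <<'E'
from plant import *
import cv2,numpy as np
for n in("scene","top"):
    im=get_image(n); cv2.imwrite(f"pics/{n}0.png",im[:,:,::-1]); 
    p=camera_params(n); print(n,p)
    for t in("pack_center","charger","bay_mouth","leaf_left","leaf_right","big_pack","spray_can"):
        print(t,[(np.round(d["location"],3),round(d["conf"],2)) for d in look_for(t,n)])
print(get_t(),get_tcp_rot(),get_eef_pos())
E
```

```text
scene {'camera_matrix': array([[439.67078818,   0.        , 277.19916426],
       [  0.        , 439.67078818, 212.03466066],
       [  0.        ,   0.        ,   1.        ]]), 'R': array([[-0.05040891,  0.99872117, -0.00386946],
       [ 0.6055577 ,  0.02748317, -0.7953267 ],
       [-0.79420326, -0.04243474, -0.60616868]]), 't': array([ 0.04089067, -0.21305586,  1.48051919])}
pack_center [(array([0.464, 0.246, 0.048]), 0.94), (array([0.505, 0.352, 0.05 ]), 0.77), (array([0.501, 0.147, 0.051]), 0.61)]
charger [(array([ 0.595, -0.025,  0.082]), 0.95), (array([0.678, 0.259, 0.062]), 0.46), (array([0.767, 0.034, 0.017]), 0.34)]
bay_mouth [(array([ 0.598, -0.024,  0.084]), 0.95)]
leaf_left [(array([0.553, 0.   , 0.124]), 0.75), (array([ 0.686, -0.335,  0.043]), 0.55)]
leaf_right [(array([ 0.535, -0.031,  0.126]), 0.76)]
big_pack [(array([ 0.688, -0.336,  0.044]), 0.69)]
spray_can [(array([ 0.451, -0.271,  0.088]), 0.78)]
top {'camera_matrix': array([[465.26711135,   0.        , 274.89639901],
       [  0.        , 465.26711135, 205.47047899],
       [  0.        ,   0.        ,   1.  
[... 172 characters left out ...]
([0.0074571 , 0.52837097, 1.26063851])}
pack_center [(array([0.445, 0.249, 0.071]), 0.89), (array([0.478, 0.144, 0.07 ]), 0.74), (array([0.496, 0.342, 0.072]), 0.56)]
charger [(array([ 0.56 , -0.032,  0.1  ]), 0.79)]
bay_mouth [(array([ 0.558, -0.031,  0.104]), 0.61)]
leaf_left [(array([ 0.545, -0.   ,  0.128]), 0.63)]
leaf_right [(array([ 0.536, -0.026,  0.123]), 0.49)]
big_pack [(array([ 0.658, -0.341,  0.058]), 0.83), (array([ 0.38 , -0.1  ,  0.022]), 0.48)]
spray_can [(array([ 0.432, -0.267,  0.13 ]), 0.95), (array([ 0.56 , -0.035,  0.102]), 0.63), (array([ 0.337, -0.383,  0.007]), 0.33)]
0.8 [2.10303006e-01 9.77636254e-01 3.56356023e-05 9.71170228e-06] [0.22616491 0.50138697 0.24233018]
```

```bash
python3 - <<'E'
import cv2
a=cv2.imread("pics/top0.png"); 
cv2.imwrite("pics/topc.png",cv2.resize(a[130:330,110:377],(800,600),interpolation=cv2.INTER_CUBIC))
E
```

```text
(no output)
```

View pics/scene0.png

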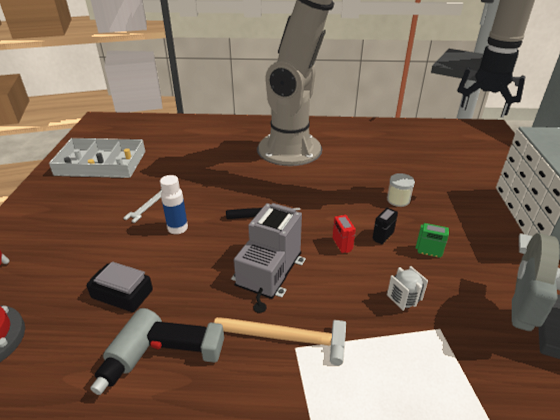

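View pics/top0.png

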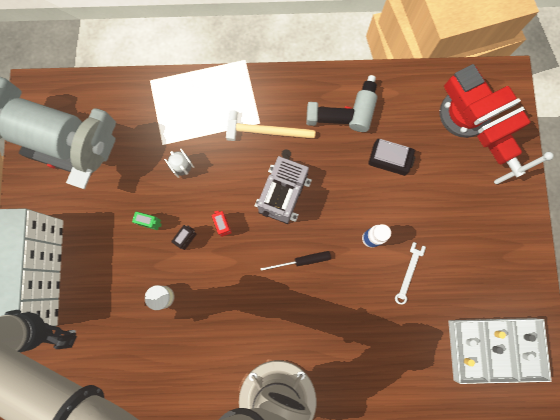

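Scene: the black pack is at (386,226), between the red one at (343,233) and the green one at (432,240), with the station at (270,250). In the top view the pack is at (184,237) and the station at (284,187), turned about 20°. I'll zoom in next.

View pics/topc.png

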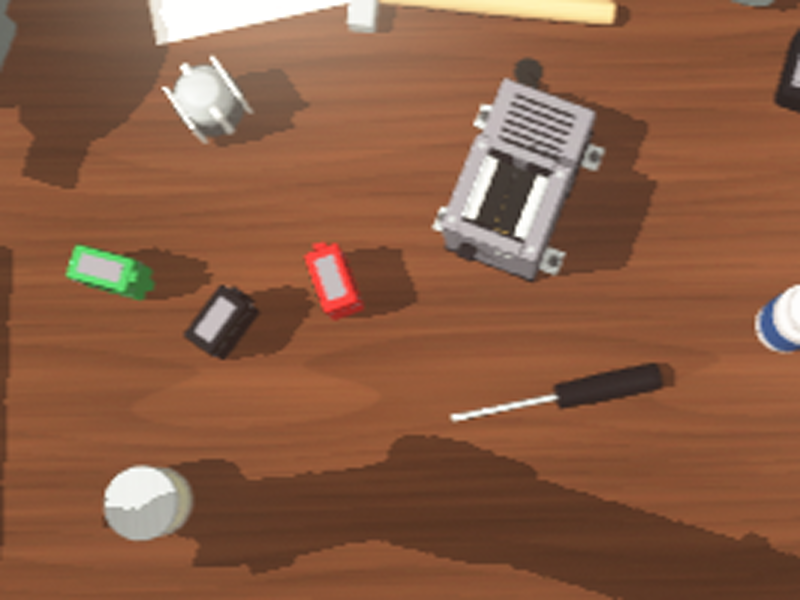

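```bash
python3 - <<'E'
import cv2
a=cv2.imread("pics/scene0.png"); 
b=cv2.resize(a[195:260,355:420],(400,400),interpolation=cv2.INTER_CUBIC)
c=cv2.resize(a[195:300,225:330],(400,400),interpolation=cv2.INTER_CUBIC)
cv2.imwrite("pics/scc.png",cv2.hconcat([b,c]))
E
```

```text
(no output)
```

View pics/scc.png

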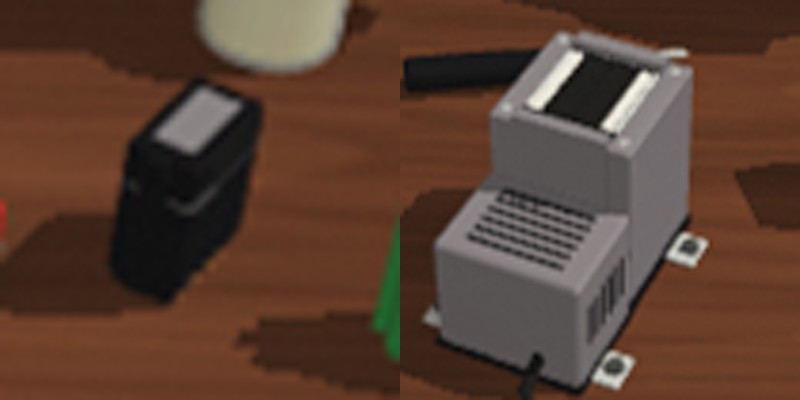

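The top crop shows the black pack at (222,320) with its long axis running up and to the right. The station bay is at (510,200), with the vented power unit up and to the right. In the scene crop the pack's near narrow end is at (150,230), but I can't tell yet which end has the rib. Next I'll fit poses to the silhouettes in both views.

```bash
cat > fit.py <<'E'
from plant import *
import cv2,numpy as np
from scipy.optimize import minimize
def box(x0,x1,y0,y1,z0,z1): return np.array([[x,y,z] for x in(x0,x1) for y in(y0,y1) for z in(z0,z1)])
ST=[box(-.045,.045,-.045,.045,0,.125),box(-.045,-.033,-.045,.045,0,.129),box(.033,.045,-.045,.045,0,.129),box(.045,.114,-.046,.046,0,.082)]
PK=[box(-.029,.029,-.016,.016,.005,.072),box(-.026,.026,-.013,.013,0,.005),box(.029,.034,-.005,.005,.005,.072)]
S=4
def proj(P,cam):
    p=camera_params(cam); q=(p["R"]@P.T).T+p["t"]; q=(p["camera_matrix"]@q.T).T
    return q[:,:2]/q[:,2:]
def place(P,v):
    c,s=np.cos(v[2]),np.sin(v[2]); return P@np.array([[c,s,0],[-s,c,0],[0,0,1]])+[v[0],v[1],0]
def render(M,v,cam):
    im=np.zeros((420*S,560*S),np.uint8)
    for b in M: cv2.fillConvexPoly(im,cv2.convexHull(np.round((proj(place(b,v),cam)+.5)*S-.5).astype(np.int32)),1)
    return cv2.resize(im.astype(np.float32),(560,420),interpolation=cv2.INTER_AREA)
def fit(M,v0,masks):
    def cost(v): 
        return sum(1-np.minimum(r,m).sum()/np.maximum(r,m).sum() for c,m in masks.items() for r in [render(M,v,c)])
    sim=np.array(v0)+np.array([[0,0,0],[.012,0,0],[0,.012,0],[0,0,.2]])
    r=minimize(cost,v0,method="Nelder-Mead",options=dict(initial_simplex=sim,xatol=1e-4,fatol=1e-5,maxiter=120))
    return r.x,r.fun
def getmask(t,cam,px):
    c=[d for d in silhouettes(t,cam) if d["mask"][px[1]-2:px[1]+3,px[0]-2:px[0]+3].any()]
    return c[0]["mask"].astype(np.float32) if c else None
E
python3 - <<'E'
from fit import *
mk={}
for cam,pp,ps in(("scene",(386,226),(270,255)),("top",(184,237),(284,187))):
    get_image(cam)
    for t,px in(("pack_center",pp),("charger",ps)):
        m=getmask(t,cam,px); print(cam,t,None if m is None else m.sum())
        if m is not None: mk[t[:4],cam]=m
np.save("mk.npy",mk,allow_pickle=True)
for k,M,v0s in(("char",ST,[(.55,-.02,-.35)]),("pack",PK,[(.455,.247,-.6),(.455,.247,-.6+np.pi)])):
    for v0 in v0s:
        for cams in(("scene","top"),("scene",),("top",)):
            ms={c:mk[k,c] for c in cams if (k,c) in mk}
            if ms: print(k,cams,*fit(M,v0,ms))
E
```

```text
scene pack_center 574.0
scene charger 4834.0
top pack_center 346.0
top charger 2322.0
char ('scene', 'top') [ 0.54239336 -0.01663794 -0.38378582] 0.19519364833831787
char ('scene',) [ 0.54335597 -0.0170202  -0.37932592] 0.07646310329437256
char ('top',) [ 0.5408492  -0.01547928 -0.39984284] 0.10636436939239502
pack ('scene', 'top') [ 0.44481703  0.25079226 -0.53983734] 0.2320495843887329
pack ('scene',) [ 0.44643199  0.24973346 -0.5379834 ] 0.09545046091079712
pack ('top',) [ 0.44572344  0.25191943 -0.65262536] 0.10063713788986206
pack ('scene', 'top') [0.44766709 0.24969366 2.60105855] 0.22845739126205444Traceback (most recent call last):
  File "<stdin>", line 13, in <module>
  File "fit.py", line 21, in fit
    r=minimize(cost,v0,method="Nelder-Mead",options=dict(initial_simplex=sim,xatol=1e-4,fatol=1e-5,maxiter=120))
    res = _minimize_neldermead(fun, x0, args, callback, bounds=bounds,
                               **options)
    fsim[j] = func(sim[j])
              ~~~~^^^^^^^^
    fx = function(np.copy(x), *(wrapper_args + args))
  File "fit.py", line 19, in cost
    return sum(1-np.minimum(r,m).sum()/np.maximum(r,m).sum() for c,m in masks.items() for r in [render(M,v,c)])
  File "fit.py", line 19, in <genexpr>
    return sum(1-np.minimum(r,m).sum()/np.maximum(r,m).sum() for c,m in masks.items() for r in [render(M,v,c)])
                                                                                                ~~~~~~^^^^^^^
  File "fit.py", line 15, in render
    for b in M: cv2.fillConvexPoly(im,cv2.convexHull(np.round((proj(place(b,v),cam)+.5)*S-.5).astype(np.int32)),1)
                                                               ~~~~^^^^^^^^^^^^^^^^
  File "fit.py", line 9, in proj
    p=camera_params(cam); q=(p["R"]@P.T).T+p["t"]; q=(p["camera_matrix"]@q.T).T
ValueError: time passes only in moves, steps and waits
```

```bash
sed -i 's/^S=4/S=4\nCP={c:camera_params(c) for c in("scene","top")}/; s/p=camera_params(cam)/p=CP[cam]/' fit.py
python3 - <<'E'
from fit import *
mk=np.load("mk.npy",allow_pickle=True).item()
print(fit(PK,(.446,.25,2.5),{"top":mk["pack","top"]}),fit(PK,(.446,.25,2.5),{"scene":mk["pack","scene"]}))
print(get_t())
tiles=[]
for cam,pc,sc in(("scene",(386,226),(270,252)),("top",(184,237),(284,187))):
    a=cv2.imread(f"pics/{cam}0.png")
    for M,v,c,h,F,g in((PK,None,pc,22,9,.5),(PK,(.4465,.25,-.54),pc,22,9,.5),(ST,(.5424,-.0166,-.384),sc,55,3.6,.8)):
        z=400/(2*h) if M is ST else 400/44
        x0,y0=c[0]-h,c[1]-h
        b=cv2.resize(a[y0:y0+2*h,x0:x0+2*h],(400,400),interpolation=cv2.INTER_CUBIC); b=(255*(b/255.)**g).astype(np.uint8)
        if v is not None:
            for bx in M[:1]+M[3:]+(M[2:3] if M is PK else []):
                q=((proj(place(bx,v),cam)-[x0,y0]+.5)*z).astype(int)
                for i in range(8):
                    for j in(1,2,4):
                        if not i&j: cv2.line(b,tuple(map(int,q[i])),tuple(map(int,q[i|j])),(0,255,255) if bx is M[0] else (255,255,0),1)
        tiles.append(cv2.resize(b,(266,266)))
cv2.imwrite("pics/ov.png",cv2.vconcat([cv2.hconcat(tiles[:3]),cv2.hconcat(tiles[3:])]))
E
```

```text
(array([0.44820117, 0.25025238, 2.51067509]), np.float64(0.10992968082427979)) (array([0.4476529 , 0.2491546 , 2.60542545]), np.float64(0.0987507700920105))
1.1
```

View pics/ov.png

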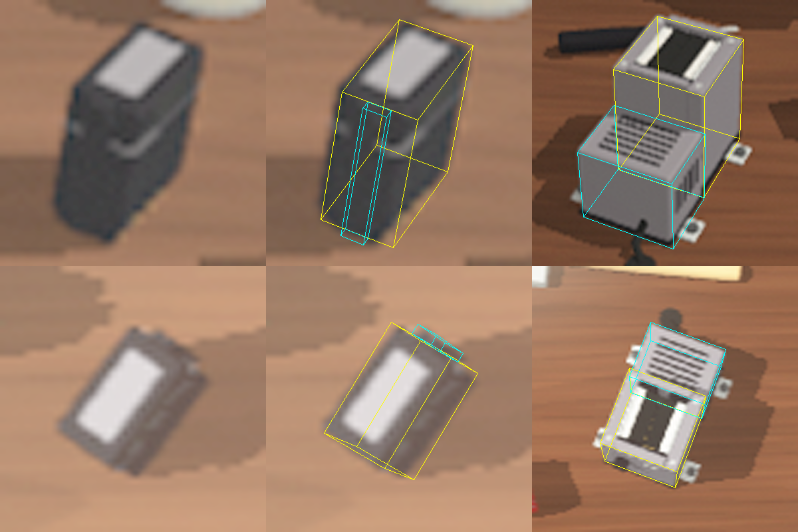

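The overlays fit well. The grey band on the near narrow face breaks in the middle, which suggests the rib points at the scene camera (yaw about -0.58). I'll check that again with the pack held up, then pick it now.

```bash
cat > rob.py <<'E'
from fit import *
def Q(a): return [np.cos(a/2),np.sin(a/2),0,0]
def st(m=""): print(m,"t",round(get_t(),2),"p",np.round(get_eef_pos(),4),"F",np.round(get_contact_force(),1),"gap",round(get_finger_gap(),4),"g",round(get_grasp_force(),1))
E
python3 - <<'E'
from rob import *
a=np.pi-.58; x,y=.4462,.2505
move_gripper(.062,strength=60)
move_ptp([x,y,.16],Q(a)); st("above")
print(move_straight([x,y,.060],rate=.1,guard=6)); st("down")
move_gripper(0.0,strength=60); st("grip")
move_straight([x,y,.25],rate=.15); st("lift")
yaw=-.384; v=(.5424,-.0166)
move_ptp([v[0],v[1],.30],Q(np.pi+yaw)); st("hover")
print(np.round(get_qpos(),2))
for c in("scene","top"): cv2.imwrite(f"pics/h_{c}.png",get_image(c)[:,:,::-1])
M=[b+[0,0,.301-.06-.001] for b in PK]
a=cv2.imread("pics/h_scene.png"); b2=cv2.imread("pics/h_top.png"); T=[]
for im,cam in((a,"scene"),(b2,"top")):
    c=proj(np.array([[v[0],v[1],.27]]),cam)[0].astype(int); x0,y0=c-32
    b=cv2.resize(im[y0:y0+64,x0:x0+64],(400,400),interpolation=cv2.INTER_CUBIC); T.append((255*(b/255.)**.5).astype(np.uint8))
cv2.imwrite("pics/hc.png",cv2.hconcat(T))
E
```

```text
above t 2.76 p [0.4455 0.2528 0.1603] F [-0.5  1.  -0.3] gap 0.0621 g 0.0
False
down t 3.91 p [0.4468 0.2509 0.0607] F [ 0.1 -0.  -0.6] gap 0.0621 g 0.0
grip t 4.28 p [0.4466 0.2505 0.0608] F [-0.9 -1.1  6.3] gap 0.0314 g 58.3
lift t 5.7 p [0.4455 0.2501 0.2488] F [-1.   0.7 -2.6] gap 0.0313 g 58.3
hover t 6.81 p [ 0.5421 -0.0142  0.2993] F [-0.4  0.3 -2.4] gap 0.0312 g 58.3
[-0.31  0.28  0.4   1.43 -0.11  1.45  1.28]
```

View pics/hc.png

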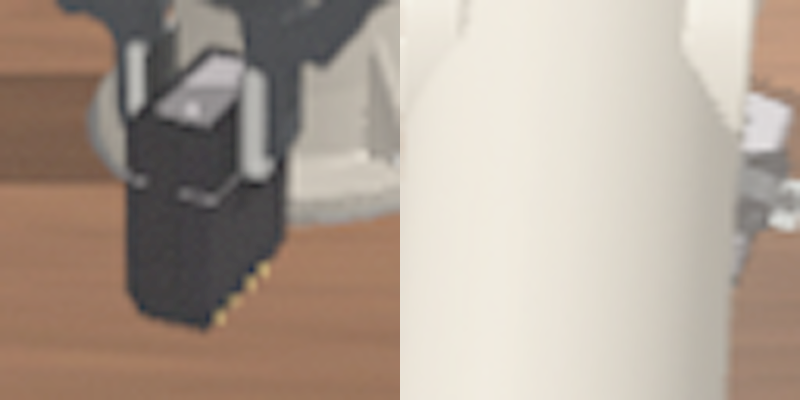

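Held up, the face towards the camera has a band at (140,180) and (195,193) with a gap between them about as wide as a rib. I'll turn the pack to compare the other face and a side profile.

```bash
python3 - <<'E'
from rob import *
q0=np.array(get_qpos()); np.save("q0.npy",q0); T=[]
for d in(-np.pi/2,-np.pi):
    q=q0.copy(); q[6]+=d; goto_joints(q); im=get_image("scene"); p=get_eef_pos()
    c=proj(np.array([[p[0],p[1],.27]]),"scene")[0].astype(int); x0,y0=c-28
    b=cv2.resize(im[y0:y0+56,x0:x0+56,::-1],(400,400),interpolation=cv2.INTER_CUBIC); T.append((255*(b/255.)**.5).astype(np.uint8))
goto_joints(q0); st()
cv2.imwrite("pics/turn.png",cv2.hconcat(T))
E
```

```text
t 12.46 p [ 0.5422 -0.0137  0.2994] F [ 0.7 -0.5 -2.6] gap 0.0308 g 58.5
```

View pics/turn.png

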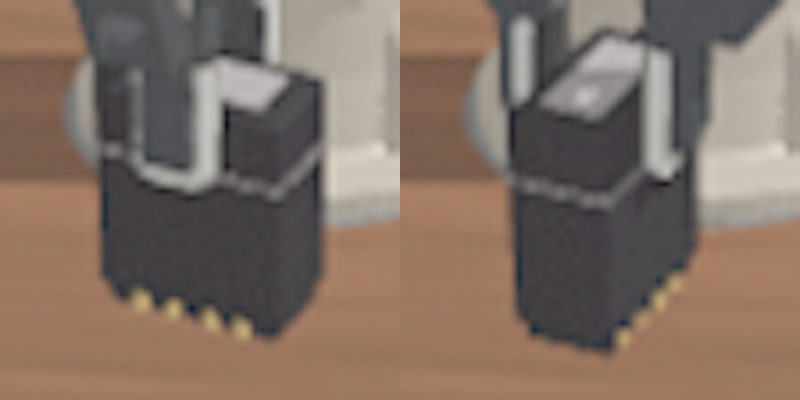

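The other face has an unbroken band, so the rib is on the face that pointed at the camera and the planned yaw is right. Now I'll refine the station and pack poses from image edges. This is offline and costs no robot time.

```bash
python3 - <<'E'
from rob import *
def edges(box,keys): return [(box[i],box[j]) for i,j in keys]
# idx: i=4*x+2*y+z
top=[(1,3),(5,7),(1,5),(3,7)]
tower=box(-.045,.045,-.045,.045,0,.129); pu=box(.045,.114,-.046,.046,0,.082); pk=PK[0]
E={"st":{"scene":edges(tower,[(1,3),(5,7),(2,3),(7,6)][:2]+[(7,6)])+edges(pu,[(5,7),(1,5),(3,7),(4,5),(6,7),(4,6)]),
         "top":edges(tower,[(1,3),(5,7),(0,2)])+edges(pu,[(5,7),(1,5),(3,7)])},
   "pk":{"scene":edges(pk,top+[(6,7),(4,5),(2,3)]),"top":edges(pk,top+[(2,3),(0,1)])}}
G={}
for c in("scene","top"):
    g=cv2.cvtColor(cv2.imread(f"pics/{c}0.png"),cv2.COLOR_BGR2GRAY).astype(np.float32)
    g=255*(g/255)**.5
    g=cv2.GaussianBlur(g,(0,0),.8); G[c]=np.hypot(cv2.Sobel(g,cv2.CV_32F,1,0),cv2.Sobel(g,cv2.CV_32F,0,1)); G[c]=np.minimum(G[c],np.percentile(G[c],97))
s=np.linspace(.05,.95,40)[:,None]
def score(k,v,cams):
    t=0
    for c in cams:
        P=np.vstack([a+(b-a)*s for a,b in E[k][c]]); q=proj(place(P,v),c).astype(np.float32)
        t+=cv2.remap(G[c],q[:,0].reshape(-1,1),q[:,1].reshape(-1,1),cv2.INTER_LINEAR).mean()
    return -t
for k,v0 in(("st",(.5424,-.0166,-.384)),("pk",(.4465,.25,-.58))):
    for cams in(("scene","top"),("scene",),("top",)):
        best=min((minimize(lambda v:score(k,v,cams),np.array(v0)+d,method="Nelder-Mead",options=dict(initial_simplex=np.array(v0)+d+np.array([[0,0,0],[.003,0,0],[0,.003,0],[0,0,.04]]))) for d in np.random.default_rng(0).normal(0,1,(20,3))*[.003,.003,.03]),key=lambda r:r.fun)
        print(k,cams,np.round(best.x,4),round(best.fun,1))
E
```

```text
st ('scene', 'top') [ 0.5412 -0.0163 -0.3848] -198.6
st ('scene',) [ 0.5371 -0.0234 -0.3078] -91.3
st ('top',) [ 0.5413 -0.0153 -0.3846] -113.8
pk ('scene', 'top') [ 0.453   0.248  -0.6293] -186.7
pk ('scene',) [ 0.4293  0.2531 -0.5946] -108.6
pk ('top',) [ 0.4446  0.2403 -0.8131] -109.4
```

```bash
python3 - <<'E'
from rob import *
v=np.array([.5415,-.0160]); o=Q(np.pi-.385)
move_straight([*v,.205],rate=.12,attitude=o); pause(.3); st("over")
v2=v+(v-get_eef_pos()[:2]); move_straight([*v2,.200],rate=.03); pause(.2); st("corr"); np.save("v2.npy",v2)
h=move_straight([*v2,.168],rate=.025,guard=9); st(f"in {h}")
E
```

```text
over t 13.69 p [ 0.5418 -0.016   0.2055] F [ 0.4  1.1 -2.6] gap 0.031 g 58.4
corr t 14.21 p [ 0.5413 -0.016   0.2001] F [ 0.4  0.2 -2.3] gap 0.0316 g 58.4
in False t 15.64 p [ 0.5411 -0.0159  0.1681] F [ 0.2  0.4 -2.2] gap 0.0313 g 58.3
```

```bash
python3 - <<'E'
from rob import *
v2=np.load("v2.npy")
for z in(.160,.152,.146,.142,.139):
    h=move_straight([*v2,z],rate=.03,guard=10); st(f"{z} {h}")
    if h: break
im=get_image("scene"); cv2.imwrite("pics/ins.png",cv2.resize(im[160:310,180:380,::-1],(800,600),interpolation=cv2.INTER_CUBIC))
E
```

```text
0.16 False t 16.06 p [ 0.5409 -0.016   0.1595] F [-0.7 -0.2 -2.2] gap 0.0307 g 58.3
0.152 False t 16.48 p [ 0.5409 -0.0159  0.1516] F [ 0.8  0.6 -2.2] gap 0.0311 g 58.3
0.146 False t 16.82 p [ 0.5409 -0.016   0.1457] F [ 0.   1.5 -1.7] gap 0.031 g 58.3
0.142 False t 17.11 p [ 0.541  -0.016   0.1418] F [ 0.2  0.8 -2.4] gap 0.0311 g 58.3
0.139 False t 17.36 p [ 0.5411 -0.016   0.1388] F [ 0.8  0.8 -3.7] gap 0.0315 g 58.3
```

View pics/ins.png

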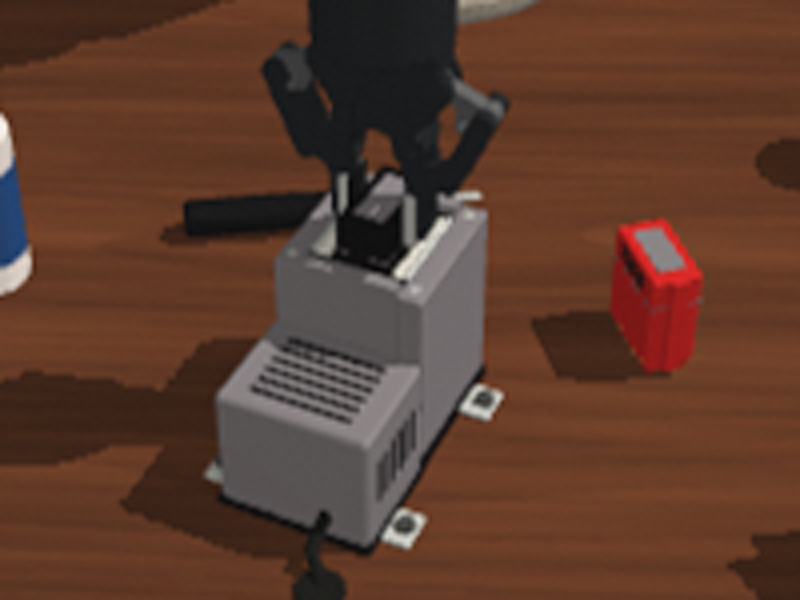

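The pack is in the bay with its top between the fingers at (375,225), just above the rim, rib towards the power unit. I'll go deeper until the fingers reach the cheeks or the pack meets resistance.

```bash
python3 - <<'E'
from rob import *
v2=np.load("v2.npy")
for z in(.136,.133,.130,.127):
    h=move_straight([*v2,z],rate=.03,guard=8); st(f"{z} {h}")
    if h or get_contact_force()[2]>7: break
E
```

```text
0.136 False t 17.66 p [ 0.541  -0.016   0.1358] F [ 0.7  0.5 -1.8] gap 0.0313 g 58.3
0.133 False t 17.91 p [ 0.5415 -0.0162  0.1334] F [ 0.4 -0.9 -0. ] gap 0.031 g 60.3
0.13 False t 18.16 p [ 0.5418 -0.0164  0.131 ] F [-0.7 -0.2  5.2] gap 0.031 g 62.1
0.127 False t 18.41 p [ 0.5423 -0.0167  0.1285] F [-1.8 -2.   6.5] gap 0.0311 g 64.7
```

The foot is about 61 mm below the rim, inside the grips. Next: release a little, lift, shut the fingers and press.

```bash
python3 - <<'E'
from rob import *
v=np.array([.5415,-.0160])
move_gripper(.038); st("rel")
p=get_eef_pos(); move_straight([p[0],p[1],.175],rate=.1); st("up")
c={}
im=get_image("scene"); cv2.imwrite("pics/rel.png",cv2.resize(im[160:310,180:380,::-1],(800,600),interpolation=cv2.INTER_CUBIC))
move_gripper(0.0,strength=40); st("shut")
E
```

```text
rel t 18.65 p [ 0.5418 -0.0177  0.1282] F [-2.2 -2.3  6.5] gap 0.0375 g 12.9
up t 19.28 p [ 0.5414 -0.0173  0.1745] F [-0.2  0.3  0.3] gap 0.0378 g 0.0
shut t 19.78 p [ 0.5417 -0.0177  0.1749] F [-0.1  0.6  0.4] gap 0.0 g 0.0
```

View pics/rel.png

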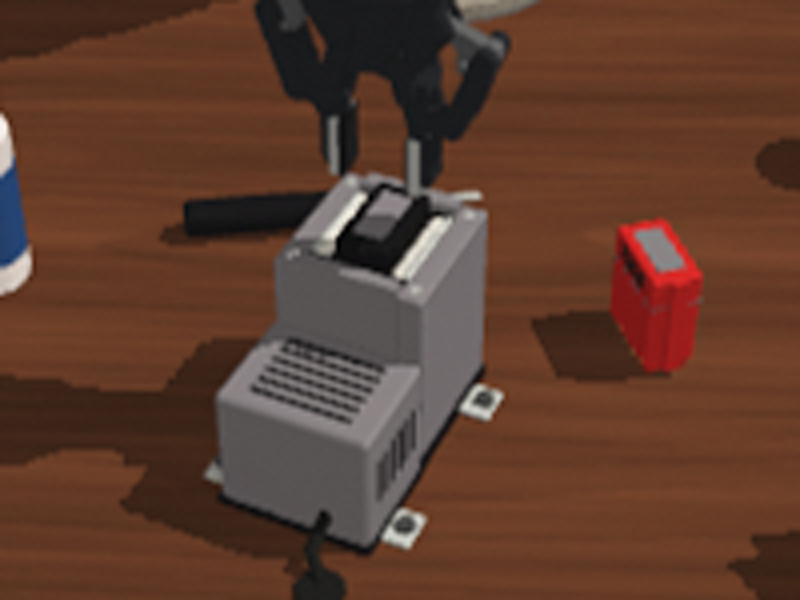

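The pack stands upright between the leaves at (385,215), top just above the rim. Now I'll press it down with the fingers shut, watching the force.

```bash
python3 - <<'E'
from rob import *
v=np.array([.5415,-.0160])
print(move_straight([*v,.155],rate=.08,guard=5)); st("touch")
print(move_straight([*v,.125],rate=.03,guard=12)); st("a")
print(move_straight([*v,.113],rate=.02,guard=9)); st("b")
E
```

```text
False
touch t 20.18 p [ 0.541  -0.0159  0.1544] F [ 0.3  0.5 -0.3] gap 0.0005 g 0.0
False
a t 21.33 p [ 0.5412 -0.0154  0.1246] F [ 0.6 -0.6  0.2] gap -0.0001 g 0.0
False
b t 22.08 p [ 0.5415 -0.016   0.1127] F [ 0.2 -0.6 -0.2] gap -0.0003 g 0.4
```

```bash
python3 - <<'E'
from rob import *
im=get_image("scene"); cv2.imwrite("pics/pr.png",cv2.resize(im[180:280,210:343,::-1],(800,600),interpolation=cv2.INTER_CUBIC))
E
```

```text
(no output)
```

View pics/pr.png

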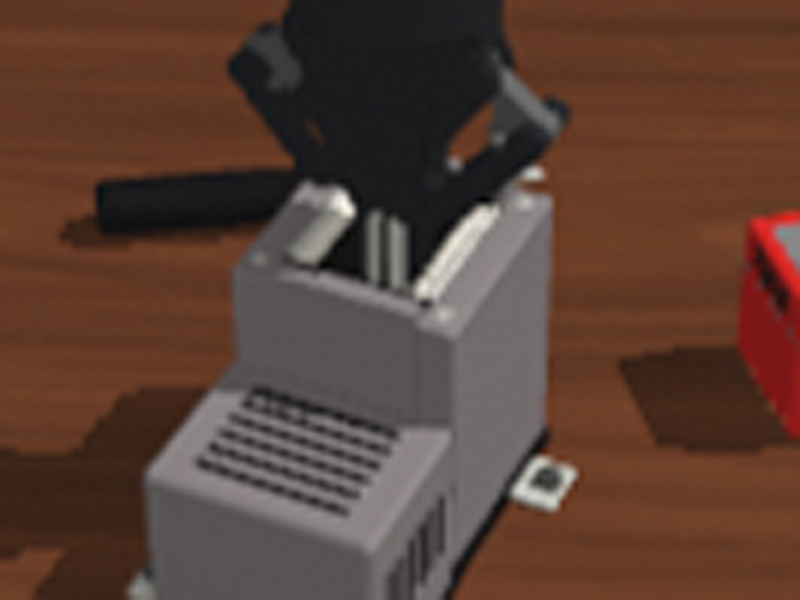

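The fingers are down inside the mouth and the pack is below the rim. I'll keep pressing in small steps.

```bash
python3 - <<'E'
from rob import *
v=np.array([.5415,-.0160])
z=.1115
while z>.084:
    h=move_straight([*v,z],rate=.012,guard=9)
    f=np.mean([get_contact_force()[2] for _ in range(3)]); print(round(z,4),h,np.round(get_eef_pos()[2],4),round(f,1),round(get_t(),2))
    if f>11: break
    z-=.0015
st()
E
```

```text
0.1115 False 0.1115 1.6 22.41
0.11 False 0.11 3.7 22.68
0.1085 False 0.1085 3.3 22.96
0.107 False 0.1075 6.7 23.23
0.1055 True 0.1076 5.1 23.44
0.104 True 0.1076 4.6 23.66
0.1025 True 0.1076 4.3 23.9
0.101 True 0.1076 4.0 24.17
0.0995 True 0.1076 4.6 24.46
0.098 True 0.1076 3.4 24.77
0.0965 True 0.1077 3.4 25.11
0.095 True 0.1076 3.9 25.46
0.0935 True 0.1076 3.5 25.83
0.092 True 0.1076 3.7 26.23
0.0905 True 0.1077 4.2 26.63
0.089 True 0.1076 2.8 27.06
0.0875 True 0.1076 4.5 27.5
0.086 True 0.1076 3.3 27.96
0.0845 True 0.1076 3.7 28.43
 t 28.43 p [ 0.5417 -0.0162  0.1076] F [-0.2  0.1  3.7] gap -0.0 g 2.1
```

```bash
python3 - <<'E'
from rob import *
for z in(.098,.11,.12,.13,.14): print(z,(proj(np.array([[.5415,-.016,z]]),"scene")[0]-[180,160])*4)
a=cv2.imread("pics/rel.png"); g=cv2.cvtColor(a,cv2.COLOR_BGR2GRAY)
for y in range(170,285,10): print(y,g[y,330:450:6])
E
```

```text
0.098 [383.89424739 272.81584173]
0.11 [383.77507312 256.24402281]
0.12 [383.6744076  242.24594317]
0.13 [383.57248694 228.07333118]
0.14 [383.46928754 213.72290216]
170 [101 106  14  48  62  62  67  75  65  65  65  66  55  89 129  62  24  32
  36  63]
180 [ 65  69 113 165 167 119 120 140 133 119 125 128  85  89 128  59  21  34
  68  74]
190 [ 84 137 134 132 131 113  66  47  22  93  59  16  30  89 129 109 107 119
 100  85]
200 [141 134 133 137 218 226  93  25 112 139 138 141 134 124  35  21  30 115
 132 137]
210 [135 130 168 229 210  29  65 139 136 136 136 139 122  39  24  24  23  57
  59  76]
220 [135 190 231 138  17  47  84  79  78  78  79  70  25  24  24  22  31 137
 215 168]
230 [215 236  85   1  55  86  84  84  84  85  58  22  26  23  24  48 189 217
 208 190]
240 [169  54  12  16  16  11  20  27  44  34  23  26  27  14  56 202 214 202
 160 128]
250 [144  39  17  18  16  24  21  21  23  25  23  21  23 113 221 201 197 153
 131 135]
260 [ 58  40  25  15  11  15  18  17  18  17  18  16 128 221 198 199 140 130
 135 136]
270 [ 83  88 121 119 114 109  94  44  18  14  37 178 218 192 196 135 133 135
 137 139]
280 [ 85  84  82  89  96 114 122 134 141 134 120 116  82 133 123 132 135 137
 133 109]
```

The hard stop at TCP z 0.1076 puts the pack top about 32 mm below the rim, inside the home range. To rule out the gripper itself fouling the rim, I'll press once more with the hand turned 90°.

```bash
python3 - <<'E'
from rob import *
v=np.array([.5415,-.0160]); o=Q(np.pi-.385+np.pi/2)
p=get_eef_pos(); move_straight([p[0],p[1],.17],rate=.1); pause(.2); st("up")
get_image("top")
for n in("leaf_left","leaf_right"):
  for c in ("top","scene"):
    if c=="scene" and n=="leaf_left": cv2.imwrite("pics/s_up.png",get_image(c)[:,:,::-1])
    print(n,c,[(np.round(d["location"],3),round(d["conf"],2)) for d in look_for(n,c)][:2])
move_straight([*v,.172],attitude=o,rate=.1); st("rot")
print(move_straight([*v,.116],rate=.04,guard=8)); st("a")
print(move_straight([*v,.098],rate=.012,guard=13)); st("b")
E
```

```text
up t 29.41 p [ 0.5411 -0.0161  0.1691] F [-0.1 -0.3  0.1] gap 0.0001 g 0.0
leaf_left top []
leaf_left scene [(array([ 0.548, -0.001,  0.124]), 0.6)]
leaf_right top [(array([ 0.6  , -0.095,  0.081]), 0.37)]
leaf_right scene [(array([ 0.686, -0.338,  0.043]), 0.67), (array([ 0.536, -0.025,  0.124]), 0.47)]
rot t 31.43 p [ 0.5415 -0.016   0.172 ] F [0.3 0.1 0.1] gap -0.0002 g 0.0
False
a t 32.98 p [ 0.5415 -0.0159  0.1162] F [ 0.2 -0.2  0.2] gap -0.0002 g 0.2
True
b t 33.86 p [ 0.5415 -0.016   0.1076] F [-0.5 -0.3  4.2] gap 0.0001 g 2.3
```

The stop is at the same height with the hand turned, so it's the pack, home on its stop. I'll withdraw, then compare the flap with the first picture numerically.

```bash
python3 - <<'E'
from rob import *
v=np.array([.5415,-.0160])
move_straight([*v,.20],rate=.1); goto_joints([-1.189,0.311,0.014,1.512,-0.004,1.319,-0.027]); pause(.3); st("away")
for c in("scene","top"):
    im=get_image(c)[:,:,::-1]; a=cv2.imread(f"pics/{c}0.png")
    q=proj(place(box(-.03,.03,-.028,.028,.124,.124),(*v,-.385)),c); m=np.zeros(a.shape[:2],np.uint8)
    cv2.fillConvexPoly(m,cv2.convexHull(q.astype(np.int32)),1)
    d=np.abs(im.astype(int)-a).max(2); m=m>0; print(c,m.sum(),"mean diff",d[m].mean().round(1),"95%",np.percentile(d[m],[50,95,100]))
E
```

```text
away t 37.63 p [0.2264 0.5011 0.2421] F [-0.1 -0.1  0.1] gap -0.0001 g 0.0
scene 463 mean diff 1.0 95% [1. 2. 3.]
top 518 mean diff 2.1 95% [ 1.  9. 92.]
```

```bash
python3 -c "
from plant import *
print(sign_off(),get_t())"
```

```text
the job is handed in; nothing more can be done
the job is handed in; nothing more can be done
```

The slim battery pack is in the bay, rib towards the power unit; it stopped firmly at the same depth on two presses (guards kept the push under about 13 N), the flap looks shut over it, and the job is handed in (result not shown).

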